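Hook a dropped collar out from behind the press guard

ROBOT

A 7-joint arm with a two-finger parallel gripper is mounted at the origin on the work surface. World frame = base frame: x ahead of the robot, y to its left, z up, the work surface at z = 0. Lengths are in m, angles in rad, forces in N, time in s.
With the tool pointing down it reaches from about 0.425 to 1.025 m from the base axis. Payload 9.4 kg.
Tool frame: the origin (TCP) lies at the very end of the fingers, on their centre line; the grasp point (between the pads) lies 19 mm behind it; z points along the fingers, y is the direction in which the jaws open and shut (so a half turn about z gives the same grasp; the last joint's range is limited). The gripper opens to 85 mm and grips with 20 to 120 N. Pads are 22 mm wide; open, the fingers measure 114 mm over their backs; the gripper's body (76 mm by 85 mm) begins 54 mm behind the grasp point. The pads swing forward as they close: fully open they stand 13 mm farther back than shut.
Start: joints at [-1.357, 0.599, -0.003, 1.599, 0.002, 0.943, -0.08], TCP at [0.208, 0.695, 0.231] pointing down, gripper open.
Joint ranges: [-2.57, 2.57], [-0.35, 1.97], [-1.29, 1.29], [0.11, 2.56], [-1.05, 4.19], [0.11, 1.86], [-2.63, 2.63]. Speed limits (rad/s): [2.22, 2.22, 3.01, 3.01, 3.14, 3.14, 3.14].

INTERFACE

Orientations are given as a unit quaternion [x, y, z, w].
In Python, from bench import get_state, capture, get_calibration, sign_off gives the robot as it stands.
- The arm moves only by the tool drive_tool, never from a script. Its argument "series" is a list of rows, each a list of 3 entries, a list of its own where there are three numbers: the shift along the tool's x, y, z in m, then the turn, a rotation vector about the tool's x, y, z in degrees, then the opening in per cent of the stroke, from 0 (shut) to 100 (fully open). In form: [[[x, y, z], [rx, ry, rz], fingers], ...]. A call has 1 to 5 rows; each row shifts and turns the commanded pose from where the row before left it, along the tool's axes as they then stand; what a row does not reach is not made up. A row lasts 1/12 s, in which the tool goes at most 41.7 mm and 7.16 degrees, less where a joint would pass 70% of its speed; a pose out of reach is approached as far as the arm can. A call with a gripper value outside its range is refused whole. The fingers move at their own pace and stop on an object; "grip_force" is the grip in N (left out, the last holds). Time passes only in rows, so rows that do not move let the fingers close. It gives the time, the measured TCP pose, the force and the opening at its end, in the units of the state.
- get_state(): the state, without advancing time (a new reading comes with each control period).
- capture(name): name is "side" or "top" or "wrist"; returns the picture (420x560x3 uint8, blue, green, red); there is no depth.
- get_calibration(name): a dict with "mtx" (3x3 intrinsics, pixels), "T" (4x4, takes a point from camera to world coordinates); the wrist camera has in their place "mount" (4x4, takes a point from camera to tool coordinates, whose origin is the TCP and whose axes are the flange's). Camera axes: x right, y up, looking along -z (the intrinsics and any distortion apply to the point x, -y, -z); pixel columns grow to the right and rows downward; lengths in m; the calibration is good to about 2 mm. A picture is of the moment at which its call begins: read the wrist's pose just before it. get_calibration takes no time and is no camera call.
- sign_off(): hands the job in, once; it reports no verdict.
The state is a dict: "time_s": time; "joint_positions": joint angles; "qd": joint speeds; "joint_efforts": joint torques, N m; "ee_pos": TCP position; "tool_rot": TCP orientation; "contact_force": force on the tool from outside, world axes, zero at the start; "moment": the same for the moment, N m; "grip_width": finger opening in m.
Only numpy, scipy, OpenCV 4.12 (cv2) and the standard library are available. Lean on these libraries where they do the work, as an engineer would, in place of code of your own. Each camera call takes 0.05 s, during which the arm holds its last target. There are 200 camera calls.

TASK

A brass collar has been dropped on the press bed behind the fixed yellow guard. With the hooked rod from its rest, not with the fingers, draw the collar along the bed and out of the guard until it is seated in the white V stop, and keep a steady pull of about 7 to 10 N on it there for a second, never over 16 N. Leave it lying there and lay the hooked rod back in its rest as it was, keeping the rod light on the bed and guard (under 12 N), keeping the robot itself off them, and leaving everything else alone.

Things in the scene. Friction and masses are not known exactly. Their poses are not given: they have to be found in the camera images.
- bed: Fixed dark steel press bed, 120 mm (its x) by 400 mm (its y), 10 mm thick; origin at the centre of its underside, so the sliding surface is at z = 10 mm. Bright side rails along y, up to z = 20 mm, leave a gutter 92 mm wide. It carries the guard and the stop. The draw direction is its +y.
- guard: Fixed yellow cage over the bed from y = -200 to y = 0 mm; same origin and axes as the bed. A tunnel closed at the back end and on its -x side, open at its mouth (y = 0, facing +y), where the opening is 92 mm wide. Roof of cross bars: underside at z = 98 mm, top at 110 mm. The gripper does not fit in; the rod does.
- stop: White V stop on the bed outside the guard's mouth, axes as the bed's. Two walls 10 mm high at 45 degrees, open towards the guard (-y); mouth 85 mm wide: it centres a collar drawn in along +y. Origin, on the sliding surface: the seated collar's axis at the stop's middle setting. The V is clamped anywhere 12 mm either way along y, not measured: feel for it. Rigid; drag before it about 1 N.
- collar_center (a point): Loose brass collar (ring) lying flat: outer diameter 48 mm, bore 26 mm, height 12 mm, about 0.12 kg. The point is its centre, half-way up. It starts on the bed inside the guard, 50 to 130 mm behind the mouth.
- hook_grip (a point): Hooked rod, loose, about 0.16 kg: red handle, a box 16 mm wide (its x), 120 mm long (its y), 20 mm high; the point is its centre, the place to grip, across x. A 6 mm steel rod runs from it towards -y at the height of the handle's centre and turns straight down 240 mm from this point. Starts in the rest, axes as the rest's.
- hook_tip (a point): The lower end of the hook's down-turned leg (6 mm diameter, round end): 240 mm towards -y and 40 mm below the handle's centre. Axes as the handle's.
- rest: Fixed grey rest for the hooked rod, base 50 mm (x) by 120 mm (y), origin at the centre of its underside. Two saddles 12 mm long at y = +45 and -45 mm: floor at z = 40 mm, slot 26 mm wide between cheeks up to z = 49 mm; 78 mm free between the saddles for the fingers. The handle lies in both slots, along y, its centre at x = 0, y = 0, z = 50 mm, the rod towards -y.
- spare: Bystander: larger steel collar, 60 mm across, lying beyond the bed.
- jar: Bystander: pale jar with a black lid, 75 mm high.
- cup: Bystander: blue plastic cup, 85 mm high.
- driver: Bystander: yellow screwdriver lying on the table.
- block: Bystander: dark steel block, 50 x 35 x 30 mm.
- wrench: Bystander: steel wrench lying at the far side.
Not all that is in view belongs to the job. What is meant by the rest is not turquoise, and is the smaller of those in its own colour.

How it is judged:
By the outcome, as a careful person would: the job done as asked, in the order asked, and still so for the second after the job is handed in, with the robot touching nothing.
It also fails if it takes over 61 s, if anything falls off the work surface, if the arm or the gripper's body presses on something with over 40 N, if the wrist force passes 120 N, or if a joint passes its speed limit or range.

## Working session

There is one attempt and no reset: what is moved stays moved. The work goes in short steps, Python scripts to look and compute and a tool call to move; the robot and the scene stay as the last step left them, time stands still between calls to the robot, and variables do not carry over. Pictures are saved under pics/ and viewed, about 8 in all and at most 12, crops included, and the job is handed in when it is done.

Besides the shell and the picture viewer there is one more tool, called after "Call:" in YAML: its name, and indented under it one key for each argument. drive_tool: Moves the arm, as the interface text tells. Its arguments: {"type":"object","properties":{"series":{"type":"array","items":{"type":"array"}},"grip_force":{"type":"number"}},"required":["series"]}

```bash
mkdir -p pics; ls
python3 - <<'E'
from bench import *
import cv2,json
s=get_state();print({k:(v if not hasattr(v,'tolist') else v.tolist()) for k,v in s.items()})
for n in("top","side"):
    cv2.imwrite(f"pics/{n}0.png",capture(n)); print(n,get_calibration(n))
print(get_calibration("wrist"))
E
```

```text
pics
{'time_s': 0.0, 'joint_positions': [-1.356696436737422, 0.6001508133366618, -0.0025516740948777258, 1.6001426631299815, 0.0017941801561404203, 0.942904750885296, -0.0797977848317699], 'qd': [-0.0006352944554012651, -0.0019043883806190492, -0.0008738395827233361, 0.0006904141449508564, -0.0002873608250246411, 0.0022720613179118996, 6.393907020443719e-05], 'joint_efforts': [0.00027783758014265914, -77.64633178710938, 1.5648797526955605, -25.79901158809662, 0.012306574790272862, 0.009131997940130532, 2.6487990680834628e-05], 'ee_pos': [0.20774281836404138, 0.6940950988093919, 0.2303937144222215], 'tool_rot': [0.14485631883524822, 0.9894523759280702, -0.0008002280635140866, -4.7946260821178184e-05], 'contact_force': [0.5125347686889136, -0.38479796310201586, -0.15499933977993532], 'moment': [-0.02104499000913688, -0.033631085902620525, 0.0010737378089060855], 'grip_width': 0.08554008514758508}
top {'mtx': array([[530.71084887,   0.        , 284.20837039],
       [  0.        , 530.71084887, 217.89608453],
       [  0.        ,   0.        ,   1.        ]]), 'T': array([[ 0.00762258,
[... 554 characters left out ...]
16234427e-01],
       [ 1.56524102e-05,  6.37032659e-01,  7.70836812e-01,
         8.51545852e-01],
       [ 0.00000000e+00,  0.00000000e+00,  0.00000000e+00,
         1.00000000e+00]])}
{'mtx': array([[378.3624186 ,   0.        , 280.62727905],
       [  0.        , 378.3624186 , 208.89375535],
       [  0.        ,   0.        ,   1.        ]]), 'mount': array([[ 4.90973504e-05,  9.50457074e-01,  3.10855833e-01,
         8.06200485e-02],
       [ 9.99999532e-01,  2.53814814e-04, -9.33993774e-04,
        -1.86479130e-04],
       [-9.66620804e-04,  3.10855733e-01, -9.50456616e-01,
        -1.43710012e-01],
       [ 0.00000000e+00,  0.00000000e+00,  0.00000000e+00,
         1.00000000e+00]])}
```

View pics/top0.png

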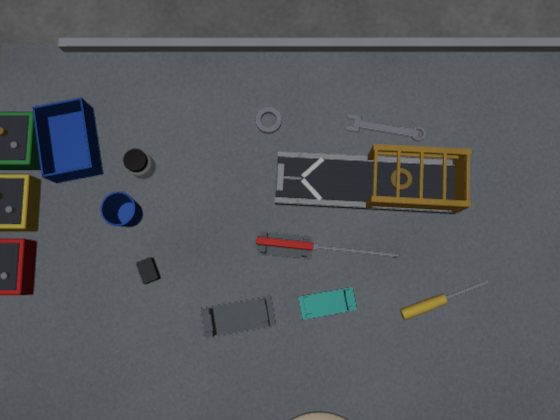

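View pics/side0.png

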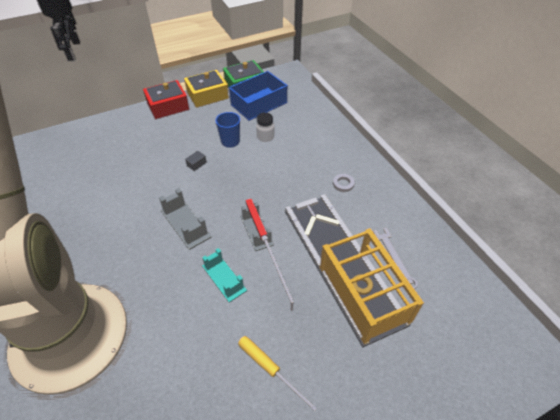

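Top view: three rests. Turquoise (327,304) is excluded by colour, grey (238,317) is the larger grey one, and grey (285,245) is the smaller grey one with the red handle (257..313, 244) lying in it, so that is the one meant. The collar is at (401,179), the V stop at (312,178), and the guard spans columns 370-470. I'll confirm with an enlarged crop.

Run:
```python
import cv2
a=cv2.imread("pics/top0.png")[135:270,250:480]
a=cv2.convertScaleAbs(cv2.resize(a,None,fx=3.4,fy=3.4,interpolation=cv2.INTER_CUBIC),alpha=1.5,beta=15)
for i in range(0,230,20): cv2.putText(a,str(250+i),(int(i*3.4),8),0,.35,(0,255,0)); cv2.line(a,(int(i*3.4),8),(int(i*3.4),14),(0,255,0))
for i in range(5,135,20): cv2.putText(a,str(135+i),(0,int(i*3.4)+4),0,.35,(0,255,0)); cv2.line(a,(24,int(i*3.4)),(30,int(i*3.4)),(0,255,0))
cv2.imwrite("pics/c1.png",a)
```

```text
(no output)
```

View pics/c1.png

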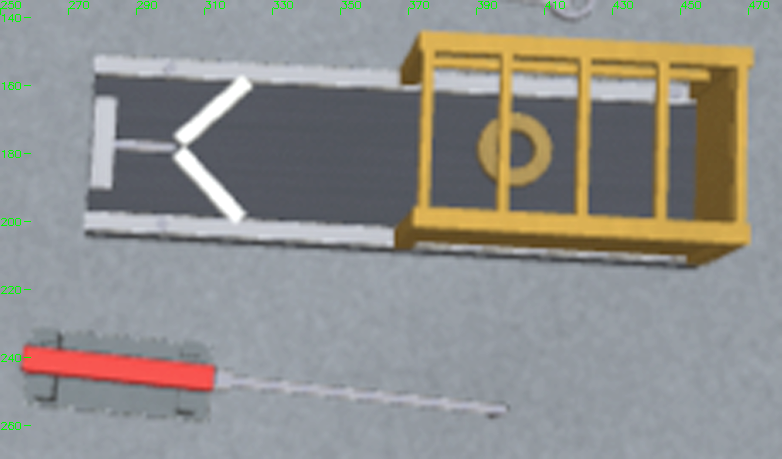

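The crop confirms the smaller grey rest carries the red handle. Next, a side crop for a second view.

Run:
```python
import cv2
a=cv2.imread("pics/side0.png")[190:345,225:425]
a=cv2.convertScaleAbs(cv2.resize(a,None,fx=3.8,fy=3.8,interpolation=cv2.INTER_CUBIC),alpha=1.2,beta=5)
cv2.imwrite("pics/c2.png",a)
```

```text
(no output)
```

View pics/c2.png

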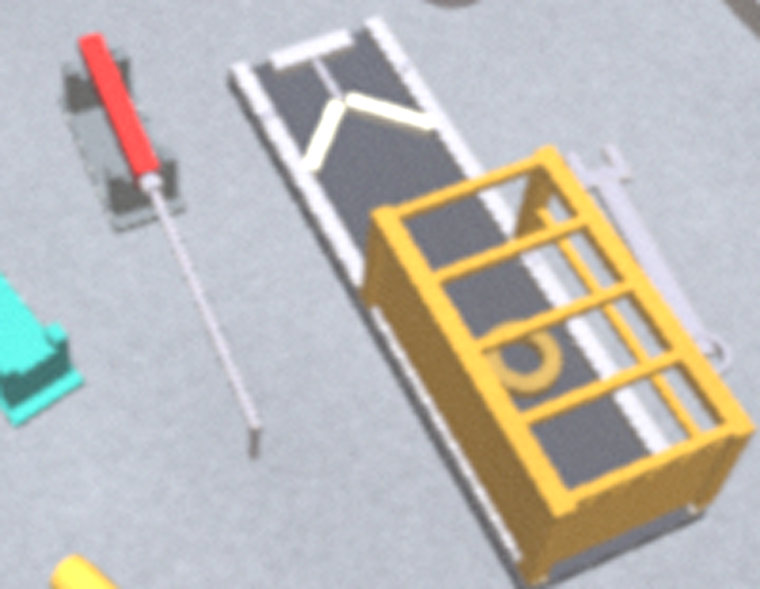

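```bash
cat > h.py <<'E'
import numpy as np, cv2
from bench import get_calibration
from scipy.optimize import least_squares
C={n:get_calibration(n) for n in("top","side")}
def proj(n,P):
    c=C[n];P=np.atleast_2d(P);q=(P-c["T"][:3,3])@c["T"][:3,:3]
    q=q*[1,-1,-1]; u=q@c["mtx"].T; return u[:,:2]/u[:,2:]
tc=lambda p:np.array(p)/3.4+[250,135]
sc=lambda p:np.array(p)/3.8+[225,190]
def W(p,L):
    L=np.atleast_2d(L);c,s=np.cos(p[2]),np.sin(p[2])
    return np.c_[p[0]+c*L[:,0]-s*L[:,1],p[1]+s*L[:,0]+c*L[:,1],L[:,2]]
def pick(uv,n,z):
    c=C[n];d=np.linalg.inv(c["mtx"])@[*uv,1];d=c["T"][:3,:3]@(d*[1,-1,-1]);o=c["T"][:3,3]
    return o+d*(z-o[2])/d[2]
E
python3 - <<'E'
from h import *
# handle fit
o=[("top",(-8,60,60),(22,371)),("top",(8,60,60),(24,346)),("top",(-8,-60,60),(213,390)),("top",(8,-60,60),(214,365)),("top",(0,-242,53),(506,408)),
("side",(-8,60,60),(80,38)),("side",(8,60,60),(103,34)),("side",(0,-242,52),(253,424)),("side",(0,-240,10),(254,459))]
def res(p,o):
    return np.concatenate([(proj(n,W(p,np.array(l)/1e3))[0]-(tc(u) if n=="top" else sc(u))) for n,l,u in o])
r=least_squares(res,[.4,.1,0],args=(o,));print("rest",r.x,np.degrees(r.x[2]));print(r.fun.reshape(-1,2).round(1).tolist())
def gl(w): return [("side",(-w,0,110),(373,212)),("side",(w,0,110),(548,150)),("side",(w,-200,110),(752,428)),("side",(-w,-200,110),(563,512)),("top",(w,0,110),(420,32)),("top",(w,-200,110),(753,48)),
 ("side",(-60,200,20),(235,65)),("side",(60,200,20),(374,17)),("top",(60,200,20),(95,56)),("top",(-60,200,20),(84,230))]
g=lambda p:res(p[:3],gl(p[3]))
r=least_squares(g,[.6,-.1,0,55]);print("bed",r.x,np.degrees(r.x[2]));print(r.fun.reshape(-1,2).round(1).tolist())
bed=r.x[:3]
def loc(P):
    c,s=np.cos(bed[2]),np.sin(bed[2]);d=P[:2]-bed[:2];return (np.array([c*d[0]+s*d[1],-s*d[0]+c*d[1]])*1e3).round(1)
for nm,uv,n,z in [("collar",tc((516,149)),"top",.022),("collar",sc((526,354)),"side",.022),("vtip+",tc((249,80)),"top",.02),("vtip-",tc((240,220)),"top",.02),("apex",tc((190,148)),"top",.02),("apex",sc((345,103)),"side",.02)]:
    P=pick(uv,n,z);print(nm,P.round(4),loc(P))
E
```

```text
rest [ 0.4724551   0.07404122 -0.10090812] -5.781609347529237
[[-0.2, -0.3], [0.1, -0.4], [0.3, 0.2], [0.8, 0.0], [0.5, 0.7], [-0.6, -0.7], [-0.7, -1.4], [0.9, 0.5], [-0.2, -0.7]]
bed [ 6.13817521e-01 -1.05045566e-01 -4.49880422e-02  5.78047150e+01] -2.577624947193391
[[0.5, -0.7], [0.3, -1.5], [0.8, 0.3], [-0.1, 0.8], [0.2, 0.6], [0.2, 0.5], [-2.4, -0.1], [1.7, -1.2], [-0.0, -0.9], [0.2, 1.0]]
collar [ 0.6193 -0.1818  0.022 ] [  8.9 -76.4]
collar [ 0.6214 -0.1833  0.022 ] [ 11.1 -77.9]
vtip+ [ 0.665 -0.009  0.02 ] [46.8 98.2]
vtip- [ 0.5721 -0.003   0.02  ] [-46.2 100. ]
apex [0.6195 0.0294 0.02  ] [ -0.4 134.6]
apex [0.6198 0.0319 0.02  ] [ -0.2 137.1]
```

Side view agrees with the fit. The rest is at (0.4725, 0.074), yaw -5.8°. The bed is at (0.614, -0.105), yaw -2.6°. The collar is at bed (10, -77). All consistent with the sizes given. Now plan the approach.

```bash
cat >> h.py <<'E'
from bench import get_state
from scipy.spatial.transform import Rotation as R
import json
BED=[.6138,-.1050,-.0450]; REST=[.4725,.0740,-.1009]
def heading(r): y=r.as_matrix()[:,1]; return np.degrees(np.arctan2(y[1],y[0]))
def plan(tgt,head,n,op):
    s=get_state();p=np.array(s["ee_pos"]);r=R.from_quat(s["tool_rot"]);h0=heading(r)
    dh=(head-h0)/n; v=(np.array(tgt)-p)/n; rows=[]
    for i in range(n):
        h=np.radians(h0+i*dh);y=np.array([np.cos(h),np.sin(h),0]);x=np.array([-np.sin(h),np.cos(h),0])
        rows.append([[round(v@x,4),round(v@y,4),round(-v[2],4)],[0,0,round(-dh,2)],op])
    for i in range(0,n,5): print(json.dumps(rows[i:i+5]))
def show():
    s=get_state();r=R.from_quat(s["tool_rot"]);print(round(s["time_s"],2),np.round(s["ee_pos"],4),"head",heading(r).round(2),"z",r.as_matrix()[:,2].round(4),"F",np.round(s["contact_force"],2),"M",np.round(s["moment"],2),"w",round(s["grip_width"],4))
E
python3 -c "
from h import *
show();plan([.4725,.074,.15],-5.8,18,100)"
```

```text
0.1 [0.2077 0.6942 0.2305] head 73.34 z [-3.0e-04 -1.3e-03 -1.0e+00] F [-0.51  0.21  0.45] M [ 0.01 -0.05  0.03] w 0.0855
[[[-0.024, -0.0288, 0.0045], [0, 0, 4.4], 100], [[-0.0261, -0.0269, 0.0045], [0, 0, 4.4], 100], [[-0.0281, -0.0248, 0.0045], [0, 0, 4.4], 100], [[-0.0299, -0.0226, 0.0045], [0, 0, 4.4], 100], [[-0.0315, -0.0202, 0.0045], [0, 0, 4.4], 100]]
[[[-0.033, -0.0177, 0.0045], [0, 0, 4.4], 100], [[-0.0343, -0.0151, 0.0045], [0, 0, 4.4], 100], [[-0.0353, -0.0125, 0.0045], [0, 0, 4.4], 100], [[-0.0362, -0.0097, 0.0045], [0, 0, 4.4], 100], [[-0.0368, -0.0069, 0.0045], [0, 0, 4.4], 100]]
[[[-0.0372, -0.0041, 0.0045], [0, 0, 4.4], 100], [[-0.0374, -0.0012, 0.0045], [0, 0, 4.4], 100], [[-0.0374, 0.0017, 0.0045], [0, 0, 4.4], 100], [[-0.0372, 0.0045, 0.0045], [0, 0, 4.4], 100], [[-0.0367, 0.0074, 0.0045], [0, 0, 4.4], 100]]
[[[-0.0361, 0.0102, 0.0045], [0, 0, 4.4], 100], [[-0.0352, 0.0129, 0.0045], [0, 0, 4.4], 100], [[-0.0341, 0.0155, 0.0045], [0, 0, 4.4], 100]]
```

Call:
drive_tool:
  series:
    - [[-0.024,-0.029,0.0045],[0,0,4.4],100]
    - [[-0.026,-0.027,0.0045],[0,0,4.4],100]
    - [[-0.028,-0.025,0.0045],[0,0,4.4],100]
    - [[-0.03,-0.0225,0.0045],[0,0,4.4],100]
    - [[-0.0315,-0.02,0.0045],[0,0,4.4],100]

```text
time_s: 0.52
ee_pos: [0.2815, 0.5201, 0.2083]
tool_rot: [0.333, 0.943, -0.0, 0.0]
contact_force: [0.9, -0.1, -0.1]
grip_width: 0.0851
```

Call:
drive_tool:
  series:
    - [[-0.033,-0.018,0.0045],[0,0,4.4],100]
    - [[-0.0345,-0.015,0.0045],[0,0,4.4],100]
    - [[-0.0355,-0.0125,0.0045],[0,0,4.4],100]
    - [[-0.036,-0.01,0.0045],[0,0,4.4],100]
    - [[-0.037,-0.007,0.0045],[0,0,4.4],100]

```text
time_s: 0.93
ee_pos: [0.3548, 0.3473, 0.1861]
tool_rot: [0.506, 0.862, -0.0, 0.0]
contact_force: [1.0, 0.7, -0.1]
grip_width: 0.0856
```

Call:
drive_tool:
  series:
    - [[-0.037,-0.004,0.0045],[0,0,4.4],100]
    - [[-0.0375,-0.001,0.0045],[0,0,4.4],100]
    - [[-0.0375,0.0015,0.0045],[0,0,4.4],100]
    - [[-0.037,0.0045,0.0045],[0,0,4.4],100]
    - [[-0.0365,0.0075,0.0045],[0,0,4.4],100]

```text
time_s: 1.35
ee_pos: [0.4284, 0.1757, 0.1636]
tool_rot: [0.662, 0.75, 0.0, 0.0]
contact_force: [0.9, 0.3, 0.2]
grip_width: 0.0854
```

Call:
drive_tool:
  series:
    - [[-0.036,0.01,0.0045],[0,0,4.4],100]
    - [[-0.035,0.013,0.0045],[0,0,4.4],100]
    - [[-0.034,0.0155,0.0045],[0,0,4.4],100]
    - [[0,0,0],[0,0,0],100]
    - [[0,0,0],[0,0,0],100]

```text
time_s: 1.77
ee_pos: [0.4724, 0.0721, 0.15]
tool_rot: [0.744, 0.668, -0.0, 0.0]
contact_force: [-0.9, 0.8, 0.1]
grip_width: 0.0853
```

Run:
```python
from h import *
from bench import capture
show();plan([.4725,.074,.15],-5.78,1,100)
s=get_state();a=capture("wrist")
cal=get_calibration("wrist");T=np.eye(4);T[:3,:3]=R.from_quat(s["tool_rot"]).as_matrix();T[:3,3]=s["ee_pos"]
C["wrist"]={"mtx":cal["mtx"],"T":T@cal["mount"]}
json.dump({"T":C["wrist"]["T"].tolist()},open("w1.json","w"))
L=np.array([(x,y,60) for y in(-60,60) for x in(-8,8)]+[(0,-240,10)])/1e3
for u in proj("wrist",W(REST,L)): cv2.drawMarker(a,tuple(int(round(v)) for v in u),(0,255,0),0,8);print(u.round(1))
cv2.imwrite("pics/w1.png",cv2.resize(a,None,fx=1.4,fy=1.4))
```

```text
1.77 [0.4724 0.0721 0.15  ] head -6.12 z [-3.e-04 -8.e-04 -1.e+00] F [-0.94  0.79  0.09] M [0.03 0.   0.02] w 0.0853
[[[0.0019, -0.0001, -0.0], [0, 0, -0.34], 100]]
[270.6 292.5]
[293.5 292.3]
[267.8 116.7]
[294.4 116.6]
[282.8 428.4]
```

View pics/w1.png

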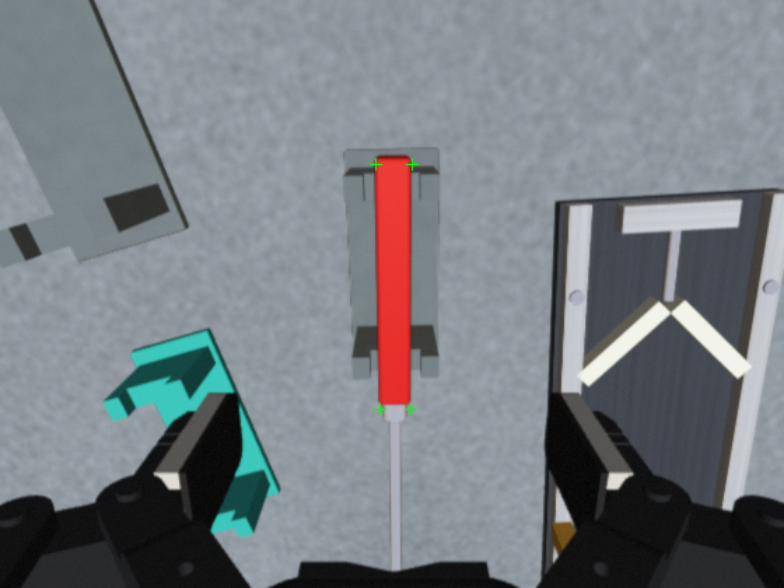

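Wrist view: the handle runs (393,156) to (395,405) in display pixels. It is aligned laterally with the prediction but about 3 mm farther along +y, so I take y=0.0765. Descend and compare the V from this view as well.

Run:
```python
from h import *
C["wrist"]={"mtx":get_calibration("wrist")["mtx"],"T":np.array(json.load(open("w1.json"))["T"])}
def loc(P):
    c,s=np.cos(BED[2]),np.sin(BED[2]);d=P[:2]-np.array(BED[:2]);return (np.array([c*d[0]+s*d[1],-s*d[0]+c*d[1]])*1e3).round(1)
for n,u,z in [("apex in",(671,312),.02),("tip-",(582,377),.02),("tip+",(748,370),.02),("railend-",(569,205),.02),("rail inner+ end",(765,195),.02),("rail inner -",(592,206),.02)]:
    print(n,loc(pick(np.array(u)/1.4,"wrist",z)))
plan([.4725,.0765,.033],-5.78,4,100)
```

```text
apex in [  1.3 140.3]
tip- [-45.5 103.4]
tip+ [ 48.7 102.1]
railend- [-57.1 202.8]
rail inner+ end [ 42.9 201.7]
rail inner - [-45.2 201.5]
[[[0.0007, 0.0001, 0.0293], [0, 0, -0.04], 100], [[0.0007, 0.0001, 0.0293], [0, 0, -0.04], 100], [[0.0007, 0.0001, 0.0293], [0, 0, -0.04], 100], [[0.0007, 0.0001, 0.0293], [0, 0, -0.04], 100]]
```

Call:
drive_tool:
  series:
    - [[0.0007,0.0001,0.0293],[0,0,0],100]
    - [[0.0007,0.0001,0.0293],[0,0,0],100]
    - [[0.0007,0.0001,0.0293],[0,0,0],100]
    - [[0.0007,0.0001,0.0293],[0,0,0],100]
    - [[0,0,0],[0,0,0],100]

```text
time_s: 2.23
ee_pos: [0.4704, 0.0787, 0.0293]
tool_rot: [0.741, 0.671, -0.002, -0.002]
contact_force: [0.0, 0.1, -0.4]
grip_width: 0.0851
```

Call:
drive_tool:
  series:
    - [[0,0,0],[0,0,0],0]
    - [[0,0,0],[0,0,0],0]
    - [[0,0,0],[0,0,0],0]
    - [[0,0,0],[0,0,0],0]
    - [[0,0,0],[0,0,0],0]
  grip_force: 70

```text
time_s: 2.65
ee_pos: [0.4733, 0.0774, 0.0344]
tool_rot: [0.742, 0.67, 0.001, 0.001]
contact_force: [-0.1, 0.1, -0.3]
grip_width: 0.0252
```

Call:
drive_tool:
  series:
    - [[0,0,0],[0,0,0],0]
    - [[0,0,0],[0,0,0],0]
    - [[0,0,0],[0,0,0],0]

```text
time_s: 2.9
ee_pos: [0.4733, 0.0773, 0.0343]
tool_rot: [0.742, 0.67, 0.001, 0.0]
contact_force: [-0.9, -0.0, 12.6]
grip_width: 0.0147
```

```bash
python3 -c "
from h import *
show()"
```

```text
2.9 [0.4733 0.0773 0.0343] head -5.84 z [ 1.9e-03  8.0e-04 -1.0e+00] F [-0.92 -0.05 12.58] M [0.13 0.24 0.09] w 0.0147
```

Call:
drive_tool:
  series:
    - [[0,0,0],[0,0,0],0]
    - [[0,0,-0.002],[0,0,0],0]
    - [[0,0,-0.004],[0,0,0],0]
    - [[0,0,-0.01],[0,0,0],0]
    - [[0,0,-0.015],[0,0,0],0]

```text
time_s: 3.32
ee_pos: [0.4721, 0.0768, 0.0643]
tool_rot: [0.742, 0.67, -0.001, -0.0]
contact_force: [-0.3, 1.1, -0.9]
grip_width: 0.0148
```

Call:
drive_tool:
  series:
    - [[0,0,-0.02],[0,0,0],0]
    - [[0,0,-0.02],[0,0,0],0]
    - [[0,0,-0.02],[0,0,0],0]
    - [[0,0,0],[0,0,0],0]
    - [[0,0,0],[0,0,0],0]

```text
time_s: 3.73
ee_pos: [0.4731, 0.0773, 0.1254]
tool_rot: [0.742, 0.67, 0.001, 0.001]
contact_force: [0.2, -0.4, -0.6]
grip_width: 0.0149
```

Run:
```python
from h import *
from bench import capture
show()
a=capture("side"); s=get_state(); p=np.array(s["ee_pos"]);
# predicted hook from TCP: grip centre = nominal offset (TCP z 0.0343 when centre z .05)
h=np.radians(heading(R.from_quat(s["tool_rot"])));y=np.array([-np.sin(h),np.cos(h),0])
c=p+[0,0,.0157]; tip=c-.24*y-[0,0,.04]; b=c-.24*y
for q in(c,b,tip):
    u=proj("side",q)[0];print(q.round(4),u.round(1));cv2.drawMarker(a,tuple(int(round(v)) for v in u),(0,255,0),0,4)
x0,y0=[int(v) for v in proj("side",(c+tip)/2)[0]-[80,75]];a=a[max(y0,0):y0+150,x0:x0+160]
print(x0,y0);cv2.imwrite("pics/s2.png",cv2.resize(a,None,fx=4,fy=4,interpolation=cv2.INTER_CUBIC))
```

```text
3.73 [0.4731 0.0773 0.1254] head -5.84 z [ 2.5e-03  9.0e-04 -1.0e+00] F [ 0.18 -0.37 -0.6 ] M [0.02 0.02 0.04] w 0.0149
[0.4727 0.0773 0.1402] [254. 193.]
[ 0.4483 -0.1615  0.1402] [292.5 278.9]
[ 0.4483 -0.1615  0.1002] [292.  288.9]
191 162
```

View pics/s2.png

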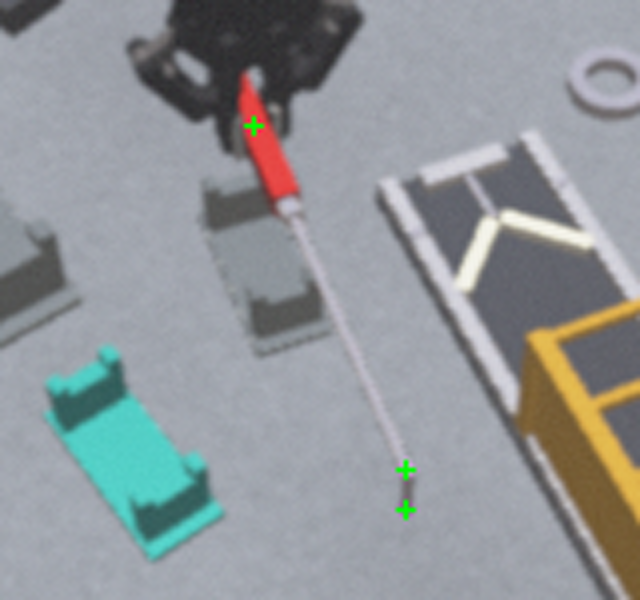

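Side view shows the hook held straight: tip at about (407,506) against predicted (406,510). Move out around the guard's mouth.

Call:
drive_tool:
  series:
    - [[0.025,0.0015,0],[0,0,0],0]
    - [[0.027,0.0015,0],[0,0,0],0]
    - [[0.027,0.0015,0],[0,0,0],0]
    - [[0.025,0.0015,0],[0,0,0],0]
    - [[0,0,0],[0,0,0],0]

```text
time_s: 4.2
ee_pos: [0.4895, 0.1852, 0.1227]
tool_rot: [0.74, 0.672, 0.0, -0.001]
contact_force: [-0.4, 1.1, -0.5]
grip_width: 0.0149
```

```bash
python3 -c "
from h import *
show();plan([.636,.17,.058],-2.58,8,0)"
```

```text
4.2 [0.4895 0.1852 0.1227] head -5.52 z [-7.0e-04  1.5e-03 -1.0e+00] F [-0.39  1.05 -0.54] M [ 0.03 -0.04 -0.06] w 0.0149
[[[-0.0001, 0.0184, 0.0081], [0, 0, -0.37], 0], [[-0.0003, 0.0184, 0.0081], [0, 0, -0.37], 0], [[-0.0004, 0.0184, 0.0081], [0, 0, -0.37], 0], [[-0.0005, 0.0184, 0.0081], [0, 0, -0.37], 0], [[-0.0006, 0.0184, 0.0081], [0, 0, -0.37], 0]]
[[[-0.0007, 0.0184, 0.0081], [0, 0, -0.37], 0], [[-0.0008, 0.0184, 0.0081], [0, 0, -0.37], 0], [[-0.001, 0.0184, 0.0081], [0, 0, -0.37], 0]]
```

Call:
drive_tool:
  series:
    - [[0,0.0185,0.008],[0,0,-0.4],0]
    - [[0,0.0185,0.008],[0,0,-0.4],0]
    - [[0,0.0185,0.008],[0,0,-0.4],0]
    - [[-0.0005,0.0185,0.008],[0,0,-0.4],0]
    - [[-0.0005,0.0185,0.008],[0,0,-0.4],0]

```text
time_s: 4.62
ee_pos: [0.5814, 0.17, 0.0823]
tool_rot: [0.73, 0.683, -0.001, -0.0]
contact_force: [-0.9, -0.1, -1.7]
grip_width: 0.0147
```

Call:
drive_tool:
  series:
    - [[-0.0005,0.0185,0.008],[0,0,-0.4],0]
    - [[-0.001,0.0185,0.008],[0,0,-0.4],0]
    - [[-0.001,0.0185,0.008],[0,0,-0.4],0]
    - [[0,0,0],[0,0,0],0]
    - [[0,0,0],[0,0,0],0]

```text
time_s: 5.03
ee_pos: [0.6361, 0.1636, 0.0581]
tool_rot: [0.724, 0.69, -0.001, -0.001]
contact_force: [-0.3, 0.1, -1.7]
grip_width: 0.0146
```

```bash
python3 -c "
from h import *
show();plan([.6315,.0585,.058],-2.58,5,0)"
```

```text
5.03 [0.6361 0.1636 0.0581] head -2.74 z [-0.0027 -0.0011 -1.    ] F [-0.31  0.12 -1.68] M [ 0.01  0.04 -0.03] w 0.0146
[[[-0.021, 0.0001, 0.0], [0, 0, -0.03], 0], [[-0.021, 0.0001, 0.0], [0, 0, -0.03], 0], [[-0.021, 0.0001, 0.0], [0, 0, -0.03], 0], [[-0.021, 0.0001, 0.0], [0, 0, -0.03], 0], [[-0.021, 0.0, 0.0], [0, 0, -0.03], 0]]
```

Call:
drive_tool:
  series:
    - [[-0.015,0,0],[0,0,0],0]
    - [[-0.025,0,0],[0,0,0],0]
    - [[-0.027,0,0],[0,0,0],0]
    - [[-0.025,0,0],[0,0,0],0]
    - [[-0.013,0.0003,0],[0,0,0],0]

```text
time_s: 5.45
ee_pos: [0.6304, 0.0553, 0.0604]
tool_rot: [0.725, 0.689, -0.001, 0.0]
contact_force: [-0.3, 0.0, -1.6]
grip_width: 0.0148
```

Call:
drive_tool:
  series:
    - [[0,0,0],[0,0,0],0]
    - [[0,0,0],[0,0,0],0]
    - [[0,0,0],[0,0,0],0]

```text
time_s: 5.7
ee_pos: [0.6317, 0.0613, 0.0601]
tool_rot: [0.723, 0.691, 0.0, -0.0]
contact_force: [-0.1, 0.6, -2.2]
grip_width: 0.0151
```

Run:
```python
from h import *
from bench import capture
show()
a=[capture("top")[135:225,350:480],capture("side")[250:340,310:440]]
cv2.imwrite("pics/t3.png",np.hstack([cv2.convertScaleAbs(cv2.resize(i,(390*1,270*1),interpolation=cv2.INTER_CUBIC),alpha=1.3,beta=10) for i in a]))
s=get_state(); p=np.array(s["ee_pos"]);h=np.radians(heading(R.from_quat(s["tool_rot"])));y=np.array([-np.sin(h),np.cos(h),0])
b=p+[0,0,.0157]-.24*y;print(b,(proj("top",b)[0]-[350,135])*3,(proj("side",b)[0]-[310,250])*3+[390,0])
```

```text
5.7 [0.6317 0.0613 0.0601] head -2.6 z [-2.0e-04  1.1e-03 -1.0e+00] F [-0.14  0.64 -2.19] M [0.05 0.01 0.01] w 0.0151
[ 0.62122592 -0.17800394  0.07575571] [165.31458693 113.2239237 ] [557.69329643  56.73807203]
```

View pics/t3.png

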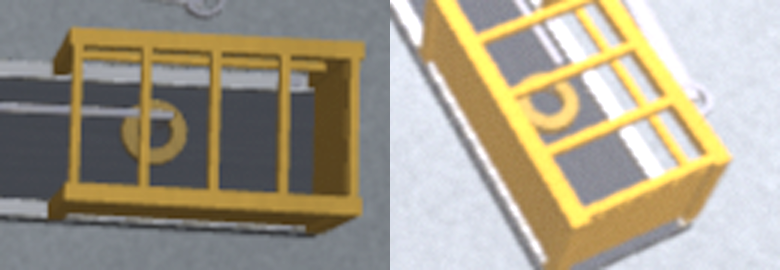

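Top crop: the hook's bend is at about (171,117) and the collar at (154,132) in display pixels. After the height parallax (about -15, +16) the leg stands over the bore centre to within 1 mm. Lower it.

Call:
drive_tool:
  series:
    - [[0,0,0.006],[0,0,0],0]
    - [[0,0,0.006],[0,0,0],0]
    - [[0,0,0.004],[0,0,0],0]
    - [[0,0,0.003],[0,0,0],0]
    - [[0,0,0],[0,0,0],0]

```text
time_s: 6.22
ee_pos: [0.6315, 0.06, 0.04]
tool_rot: [0.723, 0.691, -0.001, -0.0]
contact_force: [-0.1, -0.8, -1.9]
grip_width: 0.0148
```

Call:
drive_tool:
  series:
    - [[0,0,0.001],[0,0,0],0]
    - [[0,0,0.001],[0,0,0],0]
    - [[0,0,0],[0,0,0],0]

```text
time_s: 6.47
ee_pos: [0.6321, 0.0599, 0.039]
tool_rot: [0.723, 0.69, 0.0, 0.0]
contact_force: [-0.7, 0.3, -1.4]
grip_width: 0.015
```

```bash
python3 -c "
from h import *
show()"
```

```text
6.47 [0.6321 0.0599 0.039 ] head -2.66 z [ 1.e-04 -0.e+00 -1.e+00] F [-0.72  0.33 -1.38] M [ 0.04  0.06 -0.06] w 0.015
```

Call:
drive_tool:
  series:
    - [[0.003,0,0.0005],[0,0,0],0]
    - [[0.005,0,0.0005],[0,0,0],0]
    - [[0.008,-0.001,0],[0,0,0],0]
    - [[0.012,-0.001,0],[0,0,0],0]
    - [[0.012,-0.001,0],[0,0,0],0]

```text
time_s: 6.88
ee_pos: [0.6308, 0.1014, 0.0382]
tool_rot: [0.723, 0.691, 0.0, -0.0]
contact_force: [0.1, -0.1, -1.1]
grip_width: 0.0149
```

Call:
drive_tool:
  series:
    - [[0.012,-0.001,0],[0,0,0],0]
    - [[0.012,-0.001,0],[0,0,0],0]
    - [[0.012,-0.001,0],[0,0,0],0]
    - [[0.012,-0.001,0],[0,0,0],0]
    - [[0.012,-0.001,0],[0,0,0],0]

```text
time_s: 7.3
ee_pos: [0.6285, 0.1617, 0.0381]
tool_rot: [0.723, 0.691, -0.0, -0.0]
contact_force: [0.3, -0.3, -0.8]
grip_width: 0.0149
```

Call:
drive_tool:
  series:
    - [[0.012,-0.001,0],[0,0,0],0]
    - [[0.012,-0.001,0],[0,0,0],0]
    - [[0.01,0,0],[0,0,0],0]
    - [[0.006,0,0],[0,0,0],0]
    - [[0.003,0,0],[0,0,0],0]

```text
time_s: 7.72
ee_pos: [0.6287, 0.2047, 0.038]
tool_rot: [0.723, 0.691, 0.0, -0.0]
contact_force: [-1.0, -0.1, -2.2]
grip_width: 0.0148
```

Run:
```python
from h import *
from bench import capture
show()
a=[capture("top")[135:225,260:390],capture("side")[190:280,280:410]]
cv2.imwrite("pics/t4.png",np.hstack([cv2.convertScaleAbs(cv2.resize(i,(390,270),interpolation=cv2.INTER_CUBIC),alpha=1.3,beta=10) for i in a]))
```

```text
7.72 [0.6287 0.2047 0.038 ] head -2.59 z [ 1.e-04  3.e-04 -1.e+00] F [-1.04 -0.14 -2.2 ] M [-0.16  0.    0.01] w 0.0148
```

View pics/t4.png

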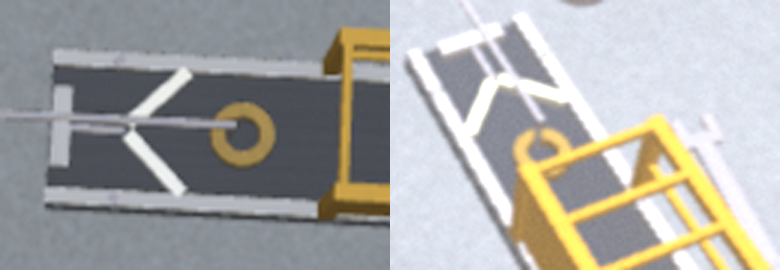

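Crop: the collar at (243,134) is hooked and out of the guard, on the V's axis, about 49 mm short of its seat. Draw closer, then feel for the stop.

Call:
drive_tool:
  series:
    - [[0.004,0,0],[0,0,0],0]
    - [[0.008,0,0],[0,0,0],0]
    - [[0.01,0,0],[0,0,0],0]
    - [[0.01,0,0],[0,0,0],0]
    - [[0.005,0,0],[0,0,0],0]

```text
time_s: 8.23
ee_pos: [0.6303, 0.2428, 0.038]
tool_rot: [0.723, 0.691, 0.0, -0.0]
contact_force: [-0.3, -1.0, -1.6]
grip_width: 0.0146
```

Call:
drive_tool:
  series:
    - [[0.002,0,0],[0,0,0],0]
    - [[0.001,0,0],[0,0,0],0]
    - [[0.001,0,0],[0,0,0],0]
    - [[0.001,0,0],[0,0,0],0]

```text
time_s: 8.57
ee_pos: [0.6306, 0.2448, 0.0381]
tool_rot: [0.723, 0.69, -0.0, 0.0]
contact_force: [0.4, -0.3, -1.5]
grip_width: 0.0145
```

Call:
drive_tool:
  series:
    - [[0.001,0,0],[0,0,0],0]
    - [[0.001,0,0],[0,0,0],0]

```text
time_s: 8.73
ee_pos: [0.6308, 0.2468, 0.0381]
tool_rot: [0.724, 0.69, -0.0, 0.0]
contact_force: [-0.7, -0.9, -1.0]
grip_width: 0.015
```

Call:
drive_tool:
  series:
    - [[0.001,0,0],[0,0,0],0]
    - [[0.001,0,0],[0,0,0],0]

```text
time_s: 8.9
ee_pos: [0.6309, 0.2491, 0.0381]
tool_rot: [0.723, 0.69, -0.0, 0.0]
contact_force: [0.3, 0.1, -1.5]
grip_width: 0.015
```

Call:
drive_tool:
  series:
    - [[0.0005,0,0],[0,0,0],0]
    - [[0.0005,0,0],[0,0,0],0]

```text
time_s: 9.07
ee_pos: [0.6309, 0.2502, 0.0381]
tool_rot: [0.723, 0.69, -0.0, 0.0]
contact_force: [0.5, -0.6, -1.2]
grip_width: 0.015
```

Call:
drive_tool:
  series:
    - [[0.0005,0,0],[0,0,0],0]
    - [[0.0005,0,0],[0,0,0],0]

```text
time_s: 9.23
ee_pos: [0.6309, 0.2512, 0.0381]
tool_rot: [0.723, 0.69, 0.0, 0.0]
contact_force: [0.0, -1.8, -2.2]
grip_width: 0.015
```

Call:
drive_tool:
  series:
    - [[0.0005,0,0],[0,0,0],0]
    - [[0.0005,0,0],[0,0,0],0]

```text
time_s: 9.4
ee_pos: [0.6309, 0.2519, 0.0381]
tool_rot: [0.723, 0.69, -0.0, 0.0]
contact_force: [0.6, -1.9, -2.0]
grip_width: 0.0148
```

Call:
drive_tool:
  series:
    - [[0.0005,0,0],[0,0,0],0]
    - [[0,0,0],[0,0,0],0]

```text
time_s: 9.57
ee_pos: [0.631, 0.252, 0.038]
tool_rot: [0.723, 0.69, -0.0, 0.0]
contact_force: [-0.2, -3.2, -2.1]
grip_width: 0.015
```

Call:
drive_tool:
  series:
    - [[0.0005,0,0],[0,0,0],0]
    - [[0,0,0],[0,0,0],0]

```text
time_s: 9.73
ee_pos: [0.6309, 0.2522, 0.0379]
tool_rot: [0.724, 0.69, -0.001, 0.0]
contact_force: [-0.0, -4.8, -3.4]
grip_width: 0.0145
```

Call:
drive_tool:
  series:
    - [[0.0005,0,0],[0,0,0],0]
    - [[0,0,0],[0,0,0],0]

```text
time_s: 9.9
ee_pos: [0.631, 0.2522, 0.0379]
tool_rot: [0.724, 0.69, -0.001, 0.0]
contact_force: [-0.3, -5.9, -2.5]
grip_width: 0.0144
```

Call:
drive_tool:
  series:
    - [[0.0005,0,0],[0,0,0],0]
    - [[0,0,0],[0,0,0],0]

```text
time_s: 10.07
ee_pos: [0.6309, 0.2523, 0.0378]
tool_rot: [0.724, 0.69, -0.001, 0.001]
contact_force: [0.1, -7.1, -3.3]
grip_width: 0.0148
```

Call:
drive_tool:
  series:
    - [[0,0,0],[0,0,0],0]

```text
time_s: 10.15
ee_pos: [0.631, 0.2523, 0.0379]
tool_rot: [0.724, 0.69, -0.001, 0.001]
contact_force: [-0.4, -6.5, -3.2]
grip_width: 0.015
```

Call:
drive_tool:
  series:
    - [[0.0004,0,0],[0,0,0],0]
    - [[0.0003,0,0],[0,0,0],0]
    - [[0,0,0],[0,0,0],0]

```text
time_s: 10.4
ee_pos: [0.631, 0.2524, 0.0377]
tool_rot: [0.724, 0.69, -0.001, 0.001]
contact_force: [0.6, -8.1, -2.7]
grip_width: 0.0149
```

Call:
drive_tool:
  series:
    - [[0,0,0],[0,0,0],0]

```text
time_s: 10.48
ee_pos: [0.631, 0.2524, 0.0378]
tool_rot: [0.724, 0.69, -0.001, 0.001]
contact_force: [-0.2, -8.7, -2.9]
grip_width: 0.0145
```

Call:
drive_tool:
  series:
    - [[0,0,0],[0,0,0],0]

```text
time_s: 10.57
ee_pos: [0.631, 0.2524, 0.0378]
tool_rot: [0.724, 0.69, -0.001, 0.001]
contact_force: [-1.0, -8.3, -2.8]
grip_width: 0.0147
```

Call:
drive_tool:
  series:
    - [[0,0,0],[0,0,0],0]

```text
time_s: 10.65
ee_pos: [0.631, 0.2524, 0.0377]
tool_rot: [0.724, 0.69, -0.001, 0.001]
contact_force: [1.7, -7.5, -3.0]
grip_width: 0.0146
```

Call:
drive_tool:
  series:
    - [[0,0,0],[0,0,0],0]

```text
time_s: 10.73
ee_pos: [0.6309, 0.2524, 0.0377]
tool_rot: [0.724, 0.69, -0.001, 0.001]
contact_force: [-1.0, -7.9, -2.3]
grip_width: 0.0145
```

Call:
drive_tool:
  series:
    - [[0.0001,0,0],[0,0,0],0]
    - [[0,0,0],[0,0,0],0]
    - [[0,0,0],[0,0,0],0]
    - [[0,0,0],[0,0,0],0]
    - [[0,0,0],[0,0,0],0]

```text
time_s: 11.15
ee_pos: [0.631, 0.2524, 0.0378]
tool_rot: [0.724, 0.69, -0.001, 0.001]
contact_force: [0.2, -9.5, -3.5]
grip_width: 0.0147
```

Call:
drive_tool:
  series:
    - [[0,0,0],[0,0,0],0]
    - [[0,0,0],[0,0,0],0]
    - [[0,0,0],[0,0,0],0]
    - [[0,0,0],[0,0,0],0]
    - [[0,0,0],[0,0,0],0]

```text
time_s: 11.57
ee_pos: [0.6309, 0.2525, 0.0377]
tool_rot: [0.724, 0.69, -0.001, 0.001]
contact_force: [0.0, -8.9, -3.4]
grip_width: 0.0148
```

Call:
drive_tool:
  series:
    - [[0,0,0],[0,0,0],0]
    - [[0,0,0],[0,0,0],0]
    - [[0,0,0],[0,0,0],0]
    - [[0,0,0],[0,0,0],0]
    - [[0,0,0],[0,0,0],0]

```text
time_s: 11.98
ee_pos: [0.631, 0.2524, 0.0378]
tool_rot: [0.724, 0.69, -0.001, 0.001]
contact_force: [-0.4, -8.0, -3.1]
grip_width: 0.015
```

Call:
drive_tool:
  series:
    - [[0,0,0],[0,0,0],0]
    - [[0,0,0],[0,0,0],0]
    - [[0,0,0],[0,0,0],0]
    - [[0,0,0],[0,0,0],0]
    - [[0,0,0],[0,0,0],0]

```text
time_s: 12.4
ee_pos: [0.631, 0.2524, 0.0377]
tool_rot: [0.724, 0.69, -0.001, 0.001]
contact_force: [0.1, -8.5, -3.5]
grip_width: 0.0147
```

Run:
```python
from h import *
from bench import capture
show()
a=[capture("top")[135:225,260:390],capture("side")[190:280,280:410]]
cv2.imwrite("pics/t5.png",np.hstack([cv2.convertScaleAbs(cv2.resize(i,(390,270),interpolation=cv2.INTER_CUBIC),alpha=1.3,beta=10) for i in a]))
```

```text
12.4 [0.631  0.2524 0.0377] head -2.75 z [-8.0e-04 -2.8e-03 -1.0e+00] F [ 0.12 -8.48 -3.5 ] M [-1.69 -0.04  0.1 ] w 0.0147
```

View pics/t5.png

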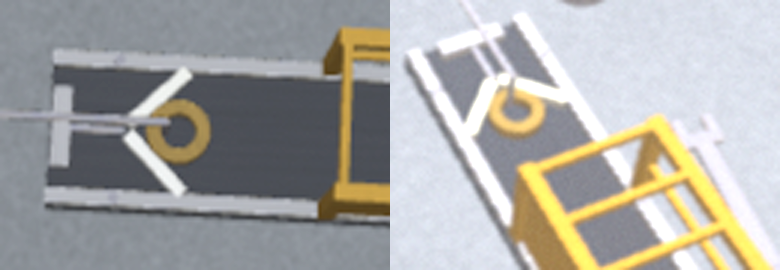

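Crop: the collar at (178,131) touches both white walls, seated, with the hook in its bore. It held about 8.5 N for over 2 s. Unload, then lift straight out.

Call:
drive_tool:
  series:
    - [[-0.001,0,0],[0,0,0],0]
    - [[-0.001,0,0],[0,0,0],0]
    - [[-0.0015,0,0],[0,0,0],0]
    - [[-0.002,0,0],[0,0,0],0]
    - [[-0.002,0,0],[0,0,0],0]

```text
time_s: 12.92
ee_pos: [0.6308, 0.2485, 0.0382]
tool_rot: [0.723, 0.691, 0.001, -0.0]
contact_force: [0.1, -0.4, -1.3]
grip_width: 0.0146
```

Call:
drive_tool:
  series:
    - [[-0.002,0,0],[0,0,0],0]
    - [[-0.001,0,0],[0,0,0],0]
    - [[0,0,0],[0,0,0],0]
    - [[0,0,0],[0,0,0],0]

```text
time_s: 13.25
ee_pos: [0.6306, 0.2446, 0.0382]
tool_rot: [0.723, 0.69, 0.0, -0.0]
contact_force: [0.3, 0.3, -2.0]
grip_width: 0.0148
```

```bash
python3 -c "
from h import *
show()"
```

```text
13.25 [0.6306 0.2446 0.0382] head -2.66 z [ 2.e-04  2.e-04 -1.e+00] F [ 0.35  0.26 -2.01] M [0.02 0.01 0.01] w 0.0148
```

Call:
drive_tool:
  series:
    - [[0,0,-0.005],[0,0,0],0]
    - [[0,0,-0.008],[0,0,0],0]
    - [[0,0,-0.01],[0,0,0],0]
    - [[0,0,-0.02],[0,0,0],0]
    - [[0,0,-0.025],[0,0,0],0]

```text
time_s: 13.67
ee_pos: [0.6299, 0.2443, 0.1066]
tool_rot: [0.723, 0.691, -0.001, -0.0]
contact_force: [0.7, -0.1, -1.2]
grip_width: 0.0151
```

Call:
drive_tool:
  series:
    - [[0,0,-0.02],[0,0,0],0]
    - [[0,0,0],[0,0,0],0]
    - [[0,0,0],[0,0,0],0]

```text
time_s: 13.92
ee_pos: [0.6314, 0.245, 0.1282]
tool_rot: [0.723, 0.691, 0.002, 0.0]
contact_force: [-0.4, 0.3, -0.6]
grip_width: 0.0144
```

```bash
python3 -c "
from h import *
show();plan([.49,.185,.126],-5.84,8,0)"
```

```text
13.92 [0.6314 0.245  0.1282] head -2.65 z [ 0.003   0.0016 -1.    ] F [-0.36  0.28 -0.58] M [ 0.   -0.05 -0.  ] w 0.0144
[[[-0.0083, -0.0173, 0.0003], [0, 0, 0.4], 0], [[-0.0084, -0.0172, 0.0003], [0, 0, 0.4], 0], [[-0.0085, -0.0172, 0.0003], [0, 0, 0.4], 0], [[-0.0087, -0.0171, 0.0003], [0, 0, 0.4], 0], [[-0.0088, -0.0171, 0.0003], [0, 0, 0.4], 0]]
[[[-0.0089, -0.017, 0.0003], [0, 0, 0.4], 0], [[-0.009, -0.0169, 0.0003], [0, 0, 0.4], 0], [[-0.0091, -0.0169, 0.0003], [0, 0, 0.4], 0]]
```

Call:
drive_tool:
  series:
    - [[-0.008,-0.0175,0],[0,0,0.4],0]
    - [[-0.0085,-0.017,0],[0,0,0.4],0]
    - [[-0.0085,-0.017,0],[0,0,0.4],0]
    - [[-0.0085,-0.017,0],[0,0,0.4],0]
    - [[-0.009,-0.017,0],[0,0,0.4],0]

```text
time_s: 14.33
ee_pos: [0.5412, 0.2068, 0.1253]
tool_rot: [0.735, 0.678, -0.001, -0.0]
contact_force: [-0.7, 0.2, -0.6]
grip_width: 0.0148
```

Call:
drive_tool:
  series:
    - [[-0.009,-0.017,0],[0,0,0.4],0]
    - [[-0.009,-0.017,0],[0,0,0.4],0]
    - [[-0.009,-0.017,0],[0,0,0.4],0]
    - [[0,0,0],[0,0,0],0]
    - [[0,0,0],[0,0,0],0]

```text
time_s: 14.75
ee_pos: [0.4885, 0.1845, 0.1258]
tool_rot: [0.742, 0.67, -0.001, -0.0]
contact_force: [-0.1, 0.6, -1.6]
grip_width: 0.0145
```

```bash
python3 -c "
from h import *
show();plan([.4732,.0773,.095],-5.84,5,0)"
```

```text
14.75 [0.4885 0.1845 0.1258] head -5.86 z [-1.3e-03 -4.0e-04 -1.0e+00] F [-0.14  0.62 -1.61] M [ 0.05 -0.06  0.03] w 0.0145
[[[-0.0216, -0.0008, 0.0062], [0, 0, -0.0], 0], [[-0.0216, -0.0009, 0.0062], [0, 0, -0.0], 0], [[-0.0216, -0.0009, 0.0062], [0, 0, -0.0], 0], [[-0.0216, -0.0009, 0.0062], [0, 0, -0.0], 0], [[-0.0216, -0.0009, 0.0062], [0, 0, -0.0], 0]]
```

Call:
drive_tool:
  series:
    - [[-0.02,-0.001,0.006],[0,0,0],0]
    - [[-0.023,-0.001,0.006],[0,0,0],0]
    - [[-0.025,-0.001,0.006],[0,0,0],0]
    - [[-0.024,-0.001,0.006],[0,0,0],0]
    - [[-0.016,-0.0005,0.006],[0,0,0],0]

```text
time_s: 15.17
ee_pos: [0.4744, 0.076, 0.0956]
tool_rot: [0.743, 0.67, -0.0, 0.0]
contact_force: [-0.2, -0.3, -1.6]
grip_width: 0.0149
```

Call:
drive_tool:
  series:
    - [[0,0,0],[0,0,0],0]
    - [[0,0,0],[0,0,0],0]
    - [[0,0,0],[0,0,0],0]
    - [[0,0,0],[0,0,0],0]

```text
time_s: 15.5
ee_pos: [0.4747, 0.079, 0.0961]
tool_rot: [0.742, 0.671, 0.0, 0.0]
contact_force: [0.2, -0.3, -1.7]
grip_width: 0.0148
```

```bash
python3 -c "
from h import *
show();plan([.4732,.0773,.045],-5.84,5,0)"
```

```text
15.5 [0.4747 0.079  0.0961] head -5.78 z [ 7.e-04  4.e-04 -1.e+00] F [ 0.15 -0.33 -1.69] M [0.06 0.04 0.01] w 0.0148
[[[-0.0004, -0.0003, 0.0102], [0, 0, 0.01], 0], [[-0.0004, -0.0003, 0.0102], [0, 0, 0.01], 0], [[-0.0004, -0.0003, 0.0102], [0, 0, 0.01], 0], [[-0.0004, -0.0003, 0.0102], [0, 0, 0.01], 0], [[-0.0004, -0.0003, 0.0102], [0, 0, 0.01], 0]]
```

Call:
drive_tool:
  series:
    - [[-0.0004,-0.0003,0.01],[0,0,0],0]
    - [[-0.0004,-0.0003,0.012],[0,0,0],0]
    - [[-0.0004,-0.0003,0.012],[0,0,0],0]
    - [[-0.0004,-0.0003,0.01],[0,0,0],0]
    - [[-0.0002,-0.0002,0.006],[0,0,0],0]

```text
time_s: 15.92
ee_pos: [0.4726, 0.0773, 0.0453]
tool_rot: [0.742, 0.671, 0.0, -0.0]
contact_force: [-0.5, 0.1, -2.0]
grip_width: 0.0145
```

Call:
drive_tool:
  series:
    - [[0,0,0.003],[0,0,0],0]
    - [[0,0,0.003],[0,0,0],0]
    - [[0,0,0.002],[0,0,0],0]
    - [[0,0,0],[0,0,0],0]
    - [[0,0,0],[0,0,0],0]

```text
time_s: 16.33
ee_pos: [0.4726, 0.0763, 0.0383]
tool_rot: [0.742, 0.67, 0.0, 0.0]
contact_force: [1.0, -0.5, -1.2]
grip_width: 0.0147
```

```bash
python3 -c "
from h import *
show()"
```

```text
16.33 [0.4726 0.0763 0.0383] head -5.86 z [ 4.e-04  1.e-04 -1.e+00] F [ 1.02 -0.49 -1.24] M [-0.01 -0.02  0.04] w 0.0147
```

Call:
drive_tool:
  series:
    - [[0.0005,0.0003,0.001],[0,0,0],0]
    - [[0.0005,0.0003,0.001],[0,0,0],0]
    - [[0,0,0],[0,0,0],0]

```text
time_s: 16.58
ee_pos: [0.4733, 0.0773, 0.0361]
tool_rot: [0.742, 0.67, 0.0, 0.0]
contact_force: [0.6, -0.6, -1.5]
grip_width: 0.0144
```

Call:
drive_tool:
  series:
    - [[0,0,0.001],[0,0,0],0]
    - [[0,0,0],[0,0,0],0]

```text
time_s: 16.75
ee_pos: [0.4731, 0.0772, 0.035]
tool_rot: [0.742, 0.67, 0.0, 0.0]
contact_force: [0.0, -0.6, -1.5]
grip_width: 0.0149
```

Call:
drive_tool:
  series:
    - [[0,0,0.0007],[0,0,0],0]
    - [[0,0,0],[0,0,0],0]

```text
time_s: 16.92
ee_pos: [0.4731, 0.0771, 0.0344]
tool_rot: [0.742, 0.67, 0.0, 0.0]
contact_force: [-0.5, 0.4, -1.3]
grip_width: 0.0146
```

Call:
drive_tool:
  series:
    - [[0,0,0.0007],[0,0,0],0]
    - [[0,0,0],[0,0,0],0]

```text
time_s: 17.08
ee_pos: [0.4731, 0.0771, 0.0343]
tool_rot: [0.742, 0.67, 0.0, 0.0]
contact_force: [-2.0, 0.7, 11.9]
grip_width: 0.015
```

Call:
drive_tool:
  series:
    - [[0,0,-0.0005],[0,0,0],0]
    - [[0,0,0],[0,0,0],30]
    - [[0,0,0],[0,0,0],60]
    - [[0,0,0],[0,0,0],100]
    - [[0,0,0],[0,0,0],100]

```text
time_s: 17.5
ee_pos: [0.4732, 0.0771, 0.0341]
tool_rot: [0.742, 0.67, -0.0, 0.0]
contact_force: [-0.4, 0.1, -0.2]
grip_width: 0.061
```

Call:
drive_tool:
  series:
    - [[0,0,0],[0,0,0],100]
    - [[0,0,0],[0,0,0],100]
    - [[0,0,0],[0,0,0],100]
    - [[0,0,0],[0,0,0],100]
    - [[0,0,0],[0,0,0],100]

```text
time_s: 17.92
ee_pos: [0.4731, 0.0772, 0.0342]
tool_rot: [0.742, 0.67, -0.0, 0.0]
contact_force: [0.8, 0.3, 0.1]
grip_width: 0.0856
```

Call:
drive_tool:
  series:
    - [[0,0,-0.01],[0,0,0],100]
    - [[0,0,-0.025],[0,0,0],100]
    - [[0,0,-0.035],[0,0,0],100]
    - [[0,0,-0.035],[0,0,0],100]
    - [[0,0,-0.02],[0,0,0],100]

```text
time_s: 18.33
ee_pos: [0.4734, 0.0769, 0.1627]
tool_rot: [0.743, 0.67, 0.001, 0.0]
contact_force: [1.0, -0.1, -0.9]
grip_width: 0.0858
```

Call:
drive_tool:
  series:
    - [[0.03,0,-0.01],[0,0,0],100]
    - [[0.04,0,0],[0,0,0],100]
    - [[0.04,0,0],[0,0,0],100]
    - [[0.03,0,0],[0,0,0],100]
    - [[0,0,0],[0,0,0],100]

```text
time_s: 18.75
ee_pos: [0.4875, 0.2237, 0.1698]
tool_rot: [0.74, 0.673, 0.002, -0.001]
contact_force: [0.7, 1.1, 0.6]
grip_width: 0.0852
```

Run:
```python
from h import *
from bench import capture
show()
t=capture("top");cv2.imwrite("pics/topE.png",t);sd=capture("side")
o=cv2.imread("pics/top0.png")[135:270,250:480]
a=np.vstack([cv2.resize(i,(460,270),interpolation=cv2.INTER_CUBIC) for i in (o,t[135:270,250:480])])
b=cv2.resize(sd[190:345,225:340],None,fx=2.9,fy=2.9,interpolation=cv2.INTER_CUBIC);b=b[:540]
b=np.vstack([b,np.zeros((540-len(b),b.shape[1],3),np.uint8)])
cv2.imwrite("pics/e.png",cv2.convertScaleAbs(np.hstack([a,b]),alpha=1.3,beta=10))
```

```text
18.75 [0.4875 0.2237 0.1698] head -5.41 z [ 0.0013  0.0032 -1.    ] F [0.71 1.11 0.63] M [ 0.01 -0.05 -0.01] w 0.0852
```

View pics/e.png

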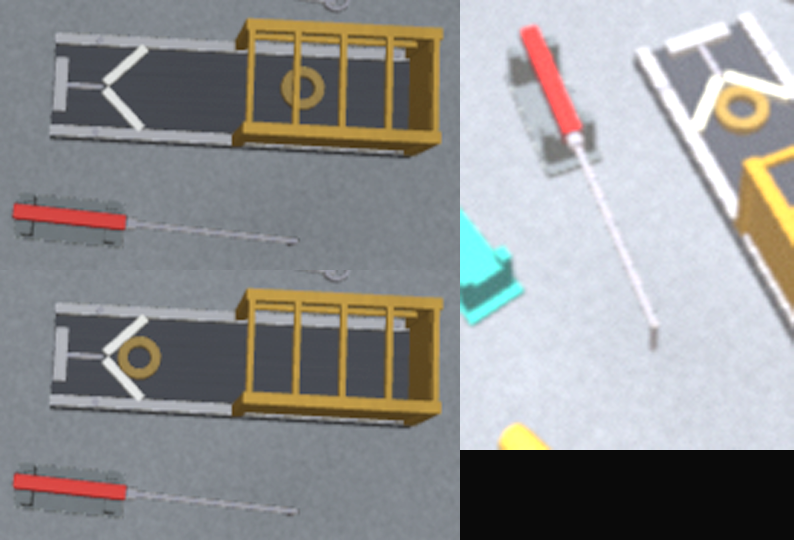

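Final views: the rod lies as before (ends (13,482) and (297,512), against (13,212) and (297,242) at the start). The collar is at top pixel (319.5,178.5), against (319.3,178.7) when held seated, so it has not moved. Hand in.

Call:
drive_tool:
  series:
    - [[0,0,0],[0,0,0],100]
    - [[0,0,0],[0,0,0],100]
    - [[0,0,0],[0,0,0],100]

```text
time_s: 19.1
ee_pos: [0.4874, 0.215, 0.1695]
tool_rot: [0.743, 0.669, -0.0, 0.0]
contact_force: [-0.3, 0.6, 0.7]
grip_width: 0.0858
```

```bash
python3 -c "
from h import *
from bench import sign_off
show();print(sign_off())"
```

```text
19.1 [0.4874 0.215  0.1695] head -5.98 z [-0.e+00 -2.e-04 -1.e+00] F [-0.32  0.58  0.68] M [-0.04 -0.01 -0.02] w 0.0858
the job is handed in; nothing more can be done
None
```

The collar is seated in the V stop, the hooked rod is back in its rest, and the job was handed in at 19.1 s of the 61 s allowed; no verdict was reported.

- **Draw and pull:** I took the rod from the smaller grey rest and lowered its leg into the collar's bore through the guard's mouth. The collar came out along the bed into the V. The pull there read 7.5 to 9.5 N for about 2 s, with about ±1 N of noise, and 9.5 N was the highest reading.
- **Last checks:** the collar's position in the top view matched its seated position to about 0.3 pixel, under 1 mm. The rod lies at the same pixels as at the start. The gripper was open, about 0.17 m up and touching nothing.
- **Contact forces:** I read no unexpected force while the rod was over the bed or in the guard, but readings came only at the end of each move. Gripping the handle and setting it down briefly read about 12 N on the rest, which the 12 N limit for bed and guard does not cover.
- **Disagreement:** the fixed cameras and the wrist camera differed by about 2 to 3 mm along y. I allowed for it and found the stop by feel.

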